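Check three clamp return springs and reject the weak one

ROBOT

A 6-joint arm with a two-finger parallel gripper is mounted at the origin on the work surface. World frame = base frame: x ahead of the robot, y to its left, z up, the work surface at z = 0. Lengths are in m, angles in rad, forces in N, time in s.
With the tool pointing down it reaches from about 0.375 to 0.975 m from the base axis. Payload 3.8 kg.
Tool frame: the origin (TCP) lies between the finger pads; the fingertips stand 17 mm ahead of it and the grasp point (between the pads) lies 2 mm behind it; y points along the fingers, z is the direction in which the jaws open and shut, and the axes are right-handed (so a half turn about y gives the same grasp; the last joint's range is limited). The gripper opens to 85 mm and grips with 20 to 120 N. Pads are 22 mm wide; open, the fingers measure 114 mm over their backs; the gripper's body (76 mm by 85 mm) begins 54 mm behind the grasp point. The pads swing forward as they close: fully open they stand 13 mm farther back than shut.
Start: joints at [1.089, 0.264, 1.604, -0, 1.274, -0.037], TCP at [0.29, 0.609, 0.248] pointing down, gripper open.
Joint ranges: [-2.63, 2.63], [-0.94, 2.18], [0.31, 2.57], [-1.31, 4.45], [0, 2.66], [-2.55, 2.55]. Speed limits (rad/s): [2.57, 2.57, 3.14, 3.14, 3.14, 3.14].

INTERFACE

Orientations are given as a rotation vector (axis times angle).
In Python, from workcell import bot, eyes, nets gives the robot as it stands. The module is installed in compiled form; this text tells all that it offers.
- The arm moves only by the tool jog_arm, never from a script. Its arguments are lists of equal length, an entry for each row: "turn": the turn, a rotation vector about the tool's x, y, z in rad, a list of three; "slide": the shift along the tool's x, y, z in mm, a list of three; "grip": the opening in per cent of the stroke, from 0 (shut) to 100 (fully open). A call has 1 to 5 rows; each row shifts and turns the commanded pose from where the row before left it, along the tool's axes as they then stand; what a row does not reach is not made up. A row lasts 1/10 s, in which the tool goes at most 50 mm and 8.59 degrees, less where a joint would pass 70% of its speed; a pose out of reach is approached as far as the arm can. A call with a gripper value outside its range is refused whole. The fingers move at their own pace and stop on an object; "newtons" is the grip in N (left out, the last holds). Time passes only in rows, so rows that do not move let the fingers close. It gives the time, the measured TCP pose, the force and the opening at its end, in the units of the state.
- bot.read_state(): the state, without advancing time (a new reading comes with each control period).
- eyes.read_camera(name): name is "side" or "top" or "wrist"; returns a dict with "img" (400x640x3 uint8, red, green, blue), "depth" (400x640 float32, m along the optical axis (not along the pixel's ray), 0 where there is no reading), "intrinsics" (3x3 intrinsics, pixels), "position" and "rotation" of the camera in the world. Camera axes: x right, y down, z forward; pixel columns grow to the right and rows downward; lengths in m; the calibration is good to about 2 mm. A picture is of the moment at which its call begins.
- bot.finish_job(): hands the job in, once; it reports no verdict.
Trained networks look in a picture, given as the dict that the camera call returned (one of the last four; its "shot" number tells which), for a name from the list of things; names that differ only in an ending like _2 or _b are one class to them, and where a whole thing is asked for, a point or a joint stands for the part that bears it (a point fixed in the world has none). Each returns a list of dicts, best first, with "conf" (0 to 1); they miss things now and then, are a little off and sometimes report something else, mostly with a low value. They report only what shows in the picture. A call takes as long as a camera call.
- nets.search_frame(thing, picture): "xyz" ([x, y, z] in m, in the coordinates of the camera as it stood for that picture, good to about 4 mm: the middle of the surface that is visible of it).
The state is a dict: "time": time; "q": joint angles; "joint_vel": joint speeds; "joint_torque": joint torques, N m; "tool_pos": TCP position; "tcp_rot": TCP orientation; "wrist_force": force on the tool from outside, world axes, zero at the start; "torque": the same for the moment, N m; "width": opening from 0.0 (shut) to 1.0 (fully open).
Only numpy, scipy, OpenCV 4.12 (cv2) and the standard library are available. Lean on these libraries where they do the work, as an engineer would, in place of code of your own. Each camera call takes 0.05 s, during which the arm holds its last target.

TASK

One of the three look-alike return springs in the tester has gone weak. From left to right as the robot sees them, press each spring straight down with a load of 12 N (give or take 2 N), hold it there for about a second, never loading any spring with more than 20 N, and compare its cap with the pointer: a sound spring's cap top stays above the pointer, the weak one's sinks below. Then stand the weak spring upright in the empty reject tray and let go, leaving the two sound ones in their pockets and everything else where it is.

Things in the scene. Friction and masses are not known exactly. Their poses are not given: they have to be found in the camera images.
- tester: spring tester: steel plate 100 (x) by 300 (y) by 20 mm thick, fixed; origin at the centre of its underside, z up, y along its row of three pockets, towards the left one. Left of each pocket, 38 to 46 mm from its axis along y, is a post 92 mm high; its pointer reaches to 24 mm from the axis. Free in front of and behind the springs (x)
- pocket_left (a point): centre of the floor of the left (+y end of the row) pocket, 14 mm above the table; the pockets are 85 mm apart; 'left' and 'right' are as the robot looks at them, left being +y
- pointer_left (a point): tip of the pointer of the left pocket, at its upper edge, the reference mark: 78 mm above the table, 16 mm below the top of an unloaded cap. A sound spring's cap top stays above this under 12 N (at about 12 mm down), the weak spring's goes below it (about 22 mm down)
- pocket_middle (a point): centre of the floor of the middle pocket, 14 mm above the table; the pockets are 85 mm apart; 'left' and 'right' are as the robot looks at them, left being +y
- pointer_middle (a point): tip of the pointer of the middle pocket, at its upper edge, the reference mark: 78 mm above the table, 16 mm below the top of an unloaded cap. A sound spring's cap top stays above this under 12 N (at about 12 mm down), the weak spring's goes below it (about 22 mm down)
- pocket_right (a point): centre of the floor of the right (-y end of the row) pocket, 14 mm above the table; the pockets are 85 mm apart; 'left' and 'right' are as the robot looks at them, left being +y
- pointer_right (a point): tip of the pointer of the right pocket, at its upper edge, the reference mark: 78 mm above the table, 16 mm below the top of an unloaded cap. A sound spring's cap top stays above this under 12 N (at about 12 mm down), the weak spring's goes below it (about 22 mm down)
- spring_a_grip (a point): centre of the steel cap (32 mm across, 14 mm high) of one of the three look-alike springs; z up along it. Cap top: 7 mm above this point, 94 mm above the table while unloaded. The cap slides straight down under load, up to 36 mm: a sound spring takes about 1 N per mm, the weak one about half. It can be lifted by the cap. Which spring is weak must be found by test
- spring_b_grip (a point): centre of the steel cap (32 mm across, 14 mm high) of one of the three look-alike springs; z up along it. Cap top: 7 mm above this point, 94 mm above the table while unloaded. The cap slides straight down under load, up to 36 mm: a sound spring takes about 1 N per mm, the weak one about half. It can be lifted by the cap. Which spring is weak must be found by test
- spring_c_grip (a point): centre of the steel cap (32 mm across, 14 mm high) of one of the three look-alike springs; z up along it. Cap top: 7 mm above this point, 94 mm above the table while unloaded. The cap slides straight down under load, up to 36 mm: a sound spring takes about 1 N per mm, the weak one about half. It can be lifted by the cap. Which spring is weak must be found by test
- spring_a: foot of the spring of that name: disc 32 mm across, 8 mm thick, origin at the centre of its underside, z up. The spring is 80 mm tall: foot, coil 28 mm across, cap; about 0.12 kg. The foot stands in a 6 mm deep pocket with 1 mm free all round; which spring stands in which pocket varies
- spring_b: foot of the spring of that name: disc 32 mm across, 8 mm thick, origin at the centre of its underside, z up. The spring is 80 mm tall: foot, coil 28 mm across, cap; about 0.12 kg. The foot stands in a 6 mm deep pocket with 1 mm free all round; which spring stands in which pocket varies
- spring_c: foot of the spring of that name: disc 32 mm across, 8 mm thick, origin at the centre of its underside, z up. The spring is 80 mm tall: foot, coil 28 mm across, cap; about 0.12 kg. The foot stands in a 6 mm deep pocket with 1 mm free all round; which spring stands in which pocket varies
- tray: the reject tray: empty square aluminium tray 130 by 130 mm, walls 28 mm high and 4 mm thick, floor 4 mm thick, fixed to the table; origin at the centre of its underside, z up. To the robot's left or right of the tester; a round tin of nuts (100 mm across, 50 mm high, full) is on the other side
- wrench: open-ended wrench lying on the table; not part of the job
- nozzle: copper torch nozzle, 24 mm across, 65 mm tall, standing; not part of the job
- toggle_clamp: small hand toggle clamp with a red grip, about 120 mm long, 60 mm high; not part of the job
- wire_brush: flat brush lying on the table; not part of the job
- spray_can: grey can, 60 mm across, 170 mm tall, standing; not part of the job
- collar: steel shaft collar, 48 mm across, 20 mm high; not part of the job
- hammer: hammer lying on the table; not part of the job

How it is judged:
By the outcome, as a careful person would: the job done as asked, in the order asked, and still so for the second after the job is handed in, with the robot touching nothing.
It also fails if it takes over 70 s, if anything falls off the work surface, if the arm or the gripper's body presses on something with over 40 N, if the wrist force passes 120 N, or if a joint passes its speed limit or range.

## Working session

There is one attempt and no reset: what is moved stays moved. The work goes in short steps, Python scripts to look and compute and a tool call to move; the robot and the scene stay as the last step left them, time stands still between calls to the robot, and variables do not carry over. Pictures are saved under pics/ and viewed, and the job is handed in when it is done.

Besides the shell and the picture viewer there is one more tool, called after "Request:" as a command line: name --argument value ..., lists and objects as JSON in quotes. jog_arm: Moves the arm, as the interface text tells. Its arguments: {"type":"object","properties":{"turn":{"type":"array"},"slide":{"type":"array"},"grip":{"type":"array"},"newtons":{"type":"number"}},"required":["turn","slide","grip"]}

```bash
mkdir -p pics; cat > h.py <<'E'
from workcell import bot, eyes, nets
import numpy as np, cv2
from scipy.spatial.transform import Rotation as R
def shot(cam,name=None):
    p=eyes.read_camera(cam)
    if name: cv2.imwrite(f'pics/{name}.png',p['img'][:,:,::-1])
    return p
def w(p,xyz): return np.array(p['position'])+rot(p)@np.array(xyz)
def rot(p):
    r=np.array(p['rotation']); return r if r.shape==(3,3) else R.from_rotvec(r).as_matrix()
def pix(p,u,v):
    K=np.array(p['intrinsics']); d=p['depth'][v,u]
    return w(p,[(u-K[0,2])*d/K[0,0],(v-K[1,2])*d/K[1,1],d])
def proj(p,X):
    c=rot(p).T@(np.array(X)-p['position']); K=np.array(p['intrinsics']); return (K@c/c[2])[:2]
def cloud(p):
    K=np.array(p['intrinsics']); d=p['depth']; v,u=np.mgrid[:400,:640]
    c=np.stack([(u-K[0,2])*d/K[0,0],(v-K[1,2])*d/K[1,1],d],-1)
    return c@rot(p).T+p['position']
E
python3 - <<'E'
from h import *
np.set_printoptions(precision=4,suppress=True)
s=bot.read_state(); print(s)
for c in ['top','side']:
    p=shot(c,c+'0'); print(c,p['position'],rot(p).tolist())
    for t in ['tester','tray','spring_a_grip','spring_a','pocket_left','pocket_middle','pocket_right','pointer_left','pointer_middle','pointer_right']:
        for d in nets.search_frame(t,p)[:4]: 
            X=w(p,d['xyz']); print(t,round(d['conf'],2),X,proj(p,X).round())
E
```

```text
{'time': 0.0, 'q': array([ 1.0891,  0.2647,  1.6054,  0.    ,  1.2737, -0.0369]), 'joint_vel': array([-0.0012, -0.0014, -0.0005,  0.0002,  0.0004, -0.0005]), 'joint_torque': array([ -0.0021, -51.5107, -36.7315,  -0.0004,   0.0129,  -0.    ]), 'tool_pos': array([0.2901, 0.6087, 0.247 ]), 'tcp_rot': array([-1.5447,  0.3494, -0.3485]), 'wrist_force': array([ 0.9046, -0.515 , -0.1296]), 'torque': array([-0.0104, -0.0119, -0.0666]), 'width': 0.9984134221565978}
top [ 0.4795 -0.0093  1.0119] [[0.027636438370013176, -0.9938027975671903, 0.10766720402167937], [-0.9996087571570688, -0.027939606850336248, -0.001308045850865018], [0.004308118976976472, -0.10758893027014493, -0.9941861305581591]]
tester 0.83 [0.5972 0.0375 0.0235] [296. 196.]
tray 0.67 [ 0.4737 -0.2947  0.0037] [435. 253.]
tray 0.61 [0.5966 0.033  0.0195] [298. 196.]
spring_a 0.63 [0.5994 0.0407 0.0936] [293. 191.]
spring_a 0.52 [ 0.6134 -0.0479  0.0915] [334. 186.]
spring_a 0.47 [0.5803 0.1157 0.0923] [258. 199.]
pocket_left 0.87 [0.5968 0.0369 0.0201] [296. 196.]
pocket_middle 0.81 [0.5939 0.0364 0.0183] [296. 198.]
pocket_rig
[... 619 characters left out ...]
.0904] [344. 203.]
tray 0.88 [ 0.4803 -0.2959  0.0039] [394. 339.]
spring_a_grip 0.57 [ 0.6223 -0.0504  0.0903] [344. 203.]
spring_a 0.97 [ 0.6187 -0.0502  0.0636] [343. 213.]
spring_a 0.65 [ 0.6203 -0.052   0.0927] [344. 202.]
spring_a 0.63 [0.603  0.0272 0.0647] [313. 201.]
spring_a 0.56 [0.5854 0.1129 0.0608] [282. 191.]
pocket_left 0.89 [0.5905 0.0095 0.0262] [314. 221.]
pocket_middle 0.75 [0.5871 0.0118 0.0198] [313. 223.]
pocket_middle 0.72 [0.7926 0.0034 0.0177] [373. 191.]
pocket_right 0.55 [0.591  0.0067 0.0204] [315. 223.]
pointer_left 0.64 [0.5862 0.0068 0.0215] [314. 224.]
pointer_middle 0.93 [0.5875 0.0077 0.0165] [314. 225.]
pointer_right 0.81 [0.5873 0.009  0.0225] [313. 223.]
```

View pics/top0.png

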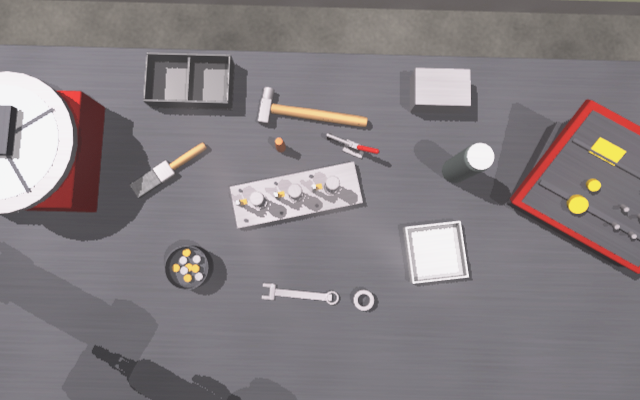

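View pics/side0.png

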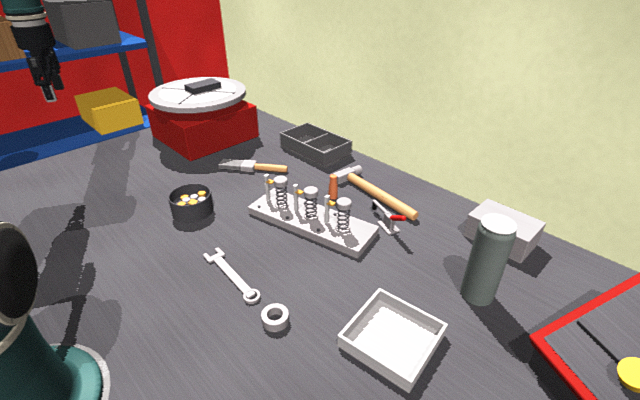

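```bash
python3 - <<'E'
from h import *
np.set_printoptions(precision=4,suppress=True)
p=shot('top'); X=cloud(p)
ok=(p['depth']>0)
# caps: z 0.087..0.1
m=(ok&(X[...,2]>0.088)&(X[...,2]<0.1)&(abs(X[...,0]-.6)<.08)&(X[...,1]>-.1)&(X[...,1]<.2)).astype(np.uint8)
n,l,st,c=cv2.connectedComponentsWithStats(m)
for i in range(1,n):
    if st[i,4]>8:
        P=X[l==i]; print(st[i,4],P.mean(0),(P.min(0)+P.max(0))/2,np.ptp(P,axis=0))
# plate
m=(ok&(X[...,2]>0.012)&(X[...,2]<0.027)&(abs(X[...,0]-.6)<.12)&(X[...,1]>-.17)&(X[...,1]<.25)).astype(np.uint8)
n,l,st,c=cv2.connectedComponentsWithStats(m); i=1+st[1:,4].argmax()
P=X[l==i][:,:2].astype(np.float32); print('plate',cv2.minAreaRect(P))
# tray walls
m=(ok&(X[...,2]>0.02)&(X[...,2]<0.036)&(X[...,0]<.6)&(X[...,1]<-.2)).astype(np.uint8)
n,l,st,c=cv2.connectedComponentsWithStats(m); i=1+st[1:,4].argmax()
P=X[l==i][:,:2].astype(np.float32); print('tray',cv2.minAreaRect(P))
# tall stuff
m=(ok&(X[...,2]>0.1)).astype(np.uint8)
n,l,st,c=cv2.connectedComponentsWithStats(m)
for i in range(1,n):
    if st[i,4]>20: P=X[l==i]; print('tall',P.min(0),P.max(0),c[i])
E
```

```text
164 [ 0.6198 -0.0449  0.0935] [ 0.6201 -0.045   0.093 ] [0.0308 0.0288 0.0094]
164 [0.6005 0.0376 0.0934] [0.6011 0.0377 0.0931] [0.0295 0.0288 0.0101]
17 [ 0.6107 -0.0038  0.0911] [ 0.6101 -0.0036  0.0913] [0.009  0.0068 0.0037]
163 [0.5811 0.1198 0.0936] [0.581  0.1198 0.0941] [0.0293 0.0287 0.0093]
16 [0.5909 0.0787 0.0918] [0.5901 0.0788 0.0921] [0.0089 0.0068 0.0045]
17 [0.5715 0.161  0.0913] [0.5723 0.1612 0.0915] [0.009  0.007  0.0036]
plate ((0.6008580923080444, 0.03756555914878845), (0.10086817294359207, 0.30055564641952515), 13.292749404907227)
tray ((0.4758686423301697, -0.29107823967933655), (0.13018766045570374, 0.131171315908432), 8.077301979064941)
tall [0.528  0.4908 0.1   ] [0.826  0.6566 0.1819] [ 37.4749 144.0929]
tall [ 0.5169 -0.7069  0.1   ] [ 0.7982 -0.4862  0.1869] [597.2564 165.0551]
tall [ 0.6412 -0.3674  0.1002] [ 0.6983 -0.3093  0.1744] [474.2731 159.7508]
```

```bash
cat >> h.py <<'E'
yaw=np.deg2rad(13.3)
def Rt(flip=1):
    y=np.array([0,0,-1.]); z=flip*np.array([np.cos(yaw),np.sin(yaw),0]); return np.stack([np.cross(y,z),y,z],1)
def togo(T,flip=1,s=None):
    s=s or bot.read_state(); r=R.from_rotvec(s['tcp_rot']).as_matrix()
    return (r.T@(np.array(T)-s['tool_pos'])*1000).round(1), R.from_matrix(r.T@Rt(flip)).as_rotvec().round(4), (Rt(flip).T@(np.array(T)-s['tool_pos'])*1000).round(1)
CAPS=[(.581,.1198),(.6008,.0377),(.620,-.0449)]
E
python3 - <<'E'
from h import *
s=bot.read_state(); print(R.from_rotvec(s['tcp_rot']).as_matrix().round(3))
for f in (1,-1): print(togo([.581,.1198,.20],f,s))
E
```

```text
[[ 0.903 -0.     0.43 ]
 [-0.43  -0.     0.903]
 [ 0.    -1.    -0.   ]]
(array([ 472.9,   48.3, -316.9]), array([0.    , 0.8939, 0.    ]), array([543.2,  48.3, 170.2]))
(array([ 472.9,   48.3, -316.9]), array([ 0.    , -2.2477, -0.    ]), array([-543.2,   48.3, -170.2]))
```

Request:
jog_arm --turn '[[0,0.149,0],[0,0.149,0],[0,0.149,0],[0,0.149,0],[0,0.149,0]]' --slide '[[0,0,0],[0,0,0],[0,0,0],[0,0,0],[0,0,0]]' --grip '[0,0,0,0,0]' --newtons 40

```text
time: 1.65
tool_pos: [0.2904, 0.6093, 0.2483]
tcp_rot: [-1.364, 0.929, -0.929]
wrist_force: [0.1, -0.1, -0.8]
width: 0.144
```

Request:
jog_arm --turn '[[0,0.149,0],[0,0,0],[0,0,0],[0,0,0],[0,0,0]]' --slide '[[0,0,0],[45,4,14],[45,4,14],[45,4,14],[45,4,14]]' --grip '[0,0,0,0,0]'

```text
time: 2.15
tool_pos: [0.3869, 0.4456, 0.2322]
tcp_rot: [-1.31, 1.036, -1.036]
wrist_force: [0.8, -0.0, 0.6]
width: -0.001
```

Request:
jog_arm --turn '[[0,0,0],[0,0,0],[0,0,0],[0,0,0],[0,0,0]]' --slide '[[45,4,14],[45,4,14],[45,4,14],[45,4,14],[45,4,14]]' --grip '[0,0,0,0,0]'

```text
time: 2.65
tool_pos: [0.507, 0.2425, 0.2125]
tcp_rot: [-1.309, 1.036, -1.037]
wrist_force: [0.1, 0.5, 0.0]
width: 0.0
```

```bash
python3 - <<'E'
from h import *
s=bot.read_state(); print(s['time'],s['q'].round(3),s['tool_pos'],s['wrist_force'],s['width'])
print(togo([.581,.1198,.15],1,s))
E
```

```text
2.65 [0.402 0.076 1.889 0.    1.175 0.17 ] [0.5069703  0.24245718 0.21251724] [0.11693079 0.46625612 0.03194307] 0.00039886840533155286
(array([136.4,  62.5,  43.8]), array([-0.0009, -0.    , -0.0002]), array([136.4,  62.5,  43.8]))
```

Request:
jog_arm --turn '[[0,0,0],[0,0,0],[0,0,0],[0,0,0],[0,0,0]]' --slide '[[45,20,14],[45,20,14],[46,22,15],[0,0,0],[0,0,0]]' --grip '[0,0,0,0,0]'

```text
time: 3.15
tool_pos: [0.5765, 0.1249, 0.1517]
tcp_rot: [-1.31, 1.04, -1.038]
wrist_force: [-0.9, 1.3, 1.3]
width: -0.004
```

```bash
python3 - <<'E'
from h import *
s=bot.read_state(); print(s['time'],s['tool_pos'],s['wrist_force'],s['width'])
print(togo([.581,.1198,.111],1,s))
shot('wrist','w1');p=shot('side','s1'); 
i=p['img'][140:260,230:390,::-1]; cv2.imwrite('pics/s1z.png',cv2.resize(i,None,fx=5,fy=5)[:600])
E
```

```text
3.15 [0.57653079 0.12489654 0.15170403] [-0.8554838   1.34563331  1.26674312] -0.003615945017052774
(array([ 6. , 40.7,  3.3]), array([ 0.0018, -0.003 , -0.0005]), array([ 6. , 40.7,  3.2]))
```

View pics/w1.png

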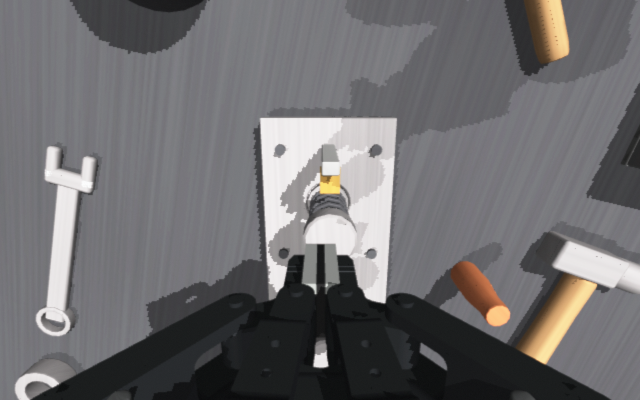

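View pics/s1z.png

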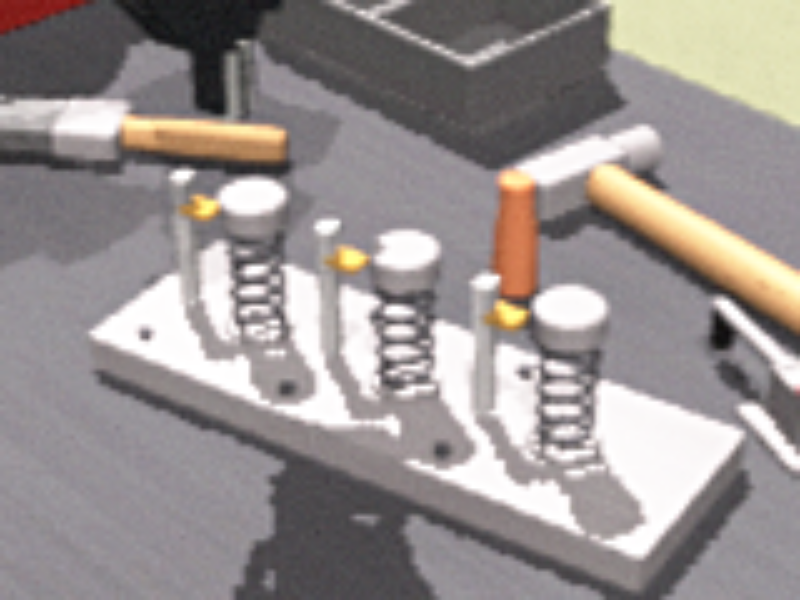

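Request:
jog_arm --turn '[[0,0,0],[0,0,0],[0,0,0]]' --slide '[[0,0,0],[0,15,0],[0,10,0]]' --grip '[0,0,0]'

```text
time: 3.55
tool_pos: [0.5762, 0.127, 0.1268]
tcp_rot: [-1.31, 1.035, -1.035]
wrist_force: [-0.9, 0.0, -0.0]
width: 0.001
```

```bash
python3 - <<'E'
from h import *
s=bot.read_state(); print(s['time'],s['tool_pos'],s['wrist_force'],s['width'])
print(togo([.581,.1198,.111],1,s))
E
```

```text
3.55 [0.57619768 0.12700078 0.12683078] [-0.8581076   0.03282203 -0.01993624] 0.0005453394075360197
(array([ 8.1, 15.8,  3. ]), array([-0.0004,  0.0015, -0.    ]), array([ 8.1, 15.8,  3. ]))
```

Request:
jog_arm --turn '[[0,0,0],[0,0,0],[0,0,0],[0,0,0],[0,0,0]]' --slide '[[8,0,3],[0,8,0],[0,6,0],[0,4,0],[0,0,0]]' --grip '[0,0,0,0,0]'

```text
time: 4.05
tool_pos: [0.5814, 0.1188, 0.1091]
tcp_rot: [-1.31, 1.037, -1.037]
wrist_force: [0.6, -0.9, 2.2]
width: -0.003
```

Request:
jog_arm --turn '[[0,0,0],[0,0,0],[0,0,0],[0,0,0]]' --slide '[[0,2,0],[0,2,0],[0,0,0],[0,0,0]]' --grip '[0,0,0,0]'

```text
time: 4.45
tool_pos: [0.5818, 0.119, 0.1062]
tcp_rot: [-1.309, 1.036, -1.037]
wrist_force: [0.0, -0.5, 6.1]
width: 0.002
```

Request:
jog_arm --turn '[[0,0,0],[0,0,0],[0,0,0],[0,0,0]]' --slide '[[0,2,0],[0,2,0],[0,1,0],[0,0,0]]' --grip '[0,0,0,0]'

```text
time: 4.85
tool_pos: [0.5822, 0.119, 0.102]
tcp_rot: [-1.309, 1.035, -1.037]
wrist_force: [-1.8, 0.1, 8.6]
width: 0.005
```

Request:
jog_arm --turn '[[0,0,0]]' --slide '[[0,0,0]]' --grip '[0]'

```text
time: 4.95
tool_pos: [0.5823, 0.119, 0.1022]
tcp_rot: [-1.309, 1.035, -1.037]
wrist_force: [-1.8, -1.1, 9.6]
width: 0.001
```

Request:
jog_arm --turn '[[0,0,0]]' --slide '[[0,0,0]]' --grip '[0]'

```text
time: 5.05
tool_pos: [0.5823, 0.1191, 0.1022]
tcp_rot: [-1.309, 1.035, -1.038]
wrist_force: [-2.1, -1.7, 9.2]
width: -0.001
```

Request:
jog_arm --turn '[[0,0,0],[0,0,0],[0,0,0],[0,0,0]]' --slide '[[0,2,0],[0,1.2,0],[0,0,0],[0,0,0]]' --grip '[0,0,0,0]'

```text
time: 5.45
tool_pos: [0.5826, 0.1191, 0.0996]
tcp_rot: [-1.308, 1.035, -1.038]
wrist_force: [-3.2, -0.6, 12.3]
width: 0.0
```

Request:
jog_arm --turn '[[0,0,0],[0,0,0]]' --slide '[[0,0,0],[0,0,0]]' --grip '[0,0]'

```text
time: 5.65
tool_pos: [0.5827, 0.1191, 0.0997]
tcp_rot: [-1.308, 1.035, -1.038]
wrist_force: [-2.7, 0.1, 12.4]
width: 0.001
```

```bash
python3 - <<'E'
from h import *
for k in range(4):
    p=shot('side'); s=bot.read_state(); print(s['time'],s['tool_pos'],s['wrist_force'])
i=p['img'][140:260,230:390,::-1]; cv2.imwrite('pics/s2z.png',cv2.resize(i,None,fx=5,fy=5)[:600])
shot('wrist','w2')
E
```

```text
5.7 [0.5826428  0.11911116 0.0996628 ] [-2.64209019 -0.46200817 12.11162368]
5.75 [0.58260627 0.11909597 0.09962526] [-2.34919277 -0.69058103 11.58333738]
5.8 [0.58263196 0.11910365 0.09964805] [-1.93165816 -1.3757791  11.72847962]
5.85 [0.58261613 0.11911517 0.099627  ] [-3.39232106 -0.8972773  11.07283686]
```

View pics/s2z.png

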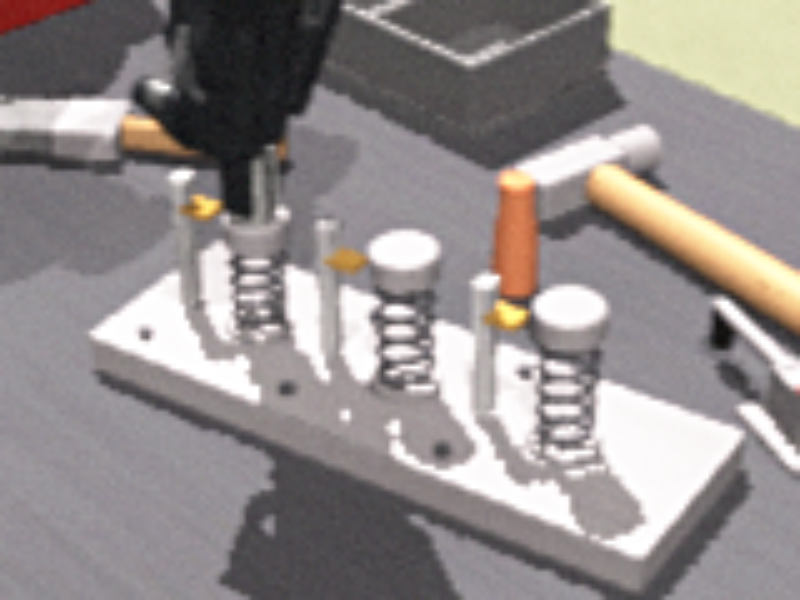

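View pics/w2.png

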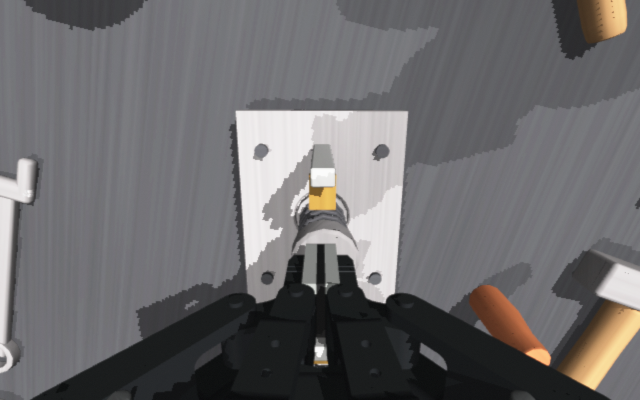

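The side picture shows the left cap pressed: its rim, near (258,222) in the zoom, is down by about the same amount as the tool. The cap top is at 0.083, above the pointer's 0.078, at about 12 N, so the left spring is sound. I'll finish the hold and then retract.

Request:
jog_arm --turn '[[0,0,0],[0,0,0],[0,0,0],[0,0,0],[0,0,0]]' --slide '[[0,0,0],[0,0,0],[0,0,0],[0,0,0],[0,0,0]]' --grip '[0,0,0,0,0]'

```text
time: 6.4
tool_pos: [0.5826, 0.1191, 0.0997]
tcp_rot: [-1.308, 1.035, -1.038]
wrist_force: [-3.0, -1.4, 11.9]
width: 0.002
```

Request:
jog_arm --turn '[[0,0,0],[0,0,0],[0,0,0],[0,0,0],[0,0,0]]' --slide '[[0,0,0],[0,-5,0],[0,-8,0],[0,-15,0],[0,-20,0]]' --grip '[0,0,0,0,0]'

```text
time: 6.9
tool_pos: [0.5803, 0.1188, 0.1448]
tcp_rot: [-1.312, 1.038, -1.035]
wrist_force: [0.1, -0.2, -0.2]
width: -0.001
```

```bash
python3 - <<'E'
from h import *
s=bot.read_state(); print(s['time'],s['tool_pos'],s['wrist_force'])
print(togo([.6008,.0377,.135],1,s))
E
```

```text
6.9 [0.58032092 0.11882138 0.14480086] [ 0.06143049 -0.22731618 -0.20560508]
(array([83.7,  9.8,  1.3]), array([ 0.0027, -0.0001, -0.0003]), array([83.7,  9.8,  1.3]))
```

Request:
jog_arm --turn '[[0,0,0],[0,0,0],[0,0,0],[0,0,0],[0,0,0]]' --slide '[[30,0,0],[40,0,1],[14,5,0],[0,5,0],[0,5,0]]' --grip '[0,0,0,0,0]'

```text
time: 7.4
tool_pos: [0.6012, 0.0378, 0.1295]
tcp_rot: [-1.31, 1.039, -1.036]
wrist_force: [-1.0, 0.2, 0.3]
width: -0.005
```

Request:
jog_arm --turn '[[0,0,0],[0,0,0],[0,0,0]]' --slide '[[0,0,0],[0,0,0],[0,0,0]]' --grip '[0,0,0]'

```text
time: 7.7
tool_pos: [0.6016, 0.0384, 0.1303]
tcp_rot: [-1.31, 1.036, -1.036]
wrist_force: [0.7, -0.1, 0.2]
width: -0.004
```

```bash
python3 - <<'E'
from h import *
s=bot.read_state(); print(s['time'],s['tool_pos'],s['wrist_force'])
print(togo([.6008,.0377,.111],1,s))
E
```

```text
7.7 [0.6015942  0.03837589 0.13032431] [ 0.6767095  -0.13196438  0.15103525]
(array([ 0.5, 19.3, -0.9]), array([ 0.0001,  0.0011, -0.0002]), array([ 0.5, 19.3, -0.9]))
```

Request:
jog_arm --turn '[[0,0,0],[0,0,0],[0,0,0],[0,0,0],[0,0,0]]' --slide '[[0,10,-1],[0,7,0],[0,3,0],[0,3,0],[0,3,0]]' --grip '[0,0,0,0,0]'

```text
time: 8.2
tool_pos: [0.6009, 0.0372, 0.1044]
tcp_rot: [-1.31, 1.037, -1.037]
wrist_force: [-1.4, 1.0, 3.8]
width: 0.006
```

Request:
jog_arm --turn '[[0,0,0],[0,0,0]]' --slide '[[0,1,0],[0,0,0]]' --grip '[0,0]'

```text
time: 8.4
tool_pos: [0.601, 0.0372, 0.1037]
tcp_rot: [-1.31, 1.036, -1.037]
wrist_force: [-1.8, -0.4, 3.5]
width: -0.001
```

Request:
jog_arm --turn '[[0,0,0]]' --slide '[[0,0,0]]' --grip '[0]'

```text
time: 8.5
tool_pos: [0.6011, 0.0372, 0.1039]
tcp_rot: [-1.31, 1.036, -1.037]
wrist_force: [-0.6, -0.0, 3.9]
width: -0.001
```

Request:
jog_arm --turn '[[0,0,0],[0,0,0],[0,0,0],[0,0,0],[0,0,0]]' --slide '[[0,4,0],[0,4,0],[0,3,0],[0,2,0],[0,0,0]]' --grip '[0,0,0,0,0]'

```text
time: 9.0
tool_pos: [0.6012, 0.0373, 0.0916]
tcp_rot: [-1.309, 1.036, -1.037]
wrist_force: [-2.1, 1.0, 10.0]
width: -0.003
```

Request:
jog_arm --turn '[[0,0,0]]' --slide '[[0,0,0]]' --grip '[0]'

```text
time: 9.1
tool_pos: [0.6015, 0.0372, 0.092]
tcp_rot: [-1.309, 1.036, -1.037]
wrist_force: [-2.7, -0.3, 11.1]
width: 0.003
```

Request:
jog_arm --turn '[[0,0,0],[0,0,0],[0,0,0]]' --slide '[[0,3,0],[0,0,0],[0,0,0]]' --grip '[0,0,0]'

```text
time: 9.4
tool_pos: [0.6015, 0.0373, 0.0892]
tcp_rot: [-1.309, 1.036, -1.037]
wrist_force: [-3.7, 0.5, 11.6]
width: 0.001
```

```bash
python3 - <<'E'
from h import *
for k in range(5):
    p=shot('side'); s=bot.read_state(); print(s['time'],s['tool_pos'],s['wrist_force'])
i=p['img'][140:260,230:390,::-1]; cv2.imwrite('pics/s3z.png',cv2.resize(i,None,fx=5,fy=5)[:600])
E
```

```text
9.45 [0.60159856 0.03728846 0.08930369] [-3.66426002  0.97110613 11.80647976]
9.5 [0.60162031 0.03729324 0.08935667] [-3.6404463   0.89487126 12.37312779]
9.55 [0.60160382 0.03726461 0.08935711] [-3.26203841  0.63412665 12.75978016]
9.6 [0.60163327 0.0372935  0.08939099] [-3.59308355  0.7071069  12.22522474]
9.65 [0.60164604 0.03729915 0.08940185] [-2.90554893 -0.27583889 11.97694978]
```

View pics/s3z.png

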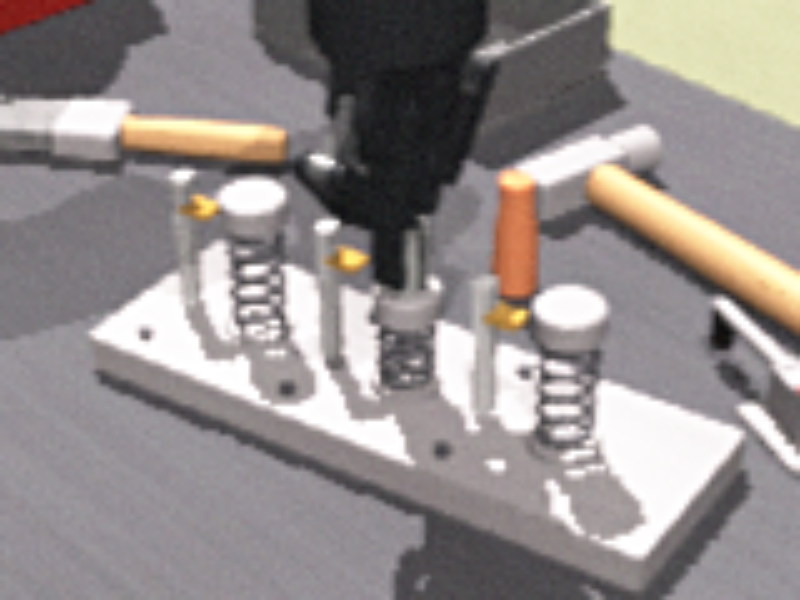

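The middle cap, near (408,295) in the zoom, has sunk well below its pointer at (348,260). Its top is at about 0.072, below 0.078, at about 12 N, so the middle spring is weak. I'll finish the hold, then test the right spring too, as asked.

Request:
jog_arm --turn '[[0,0,0],[0,0,0],[0,0,0],[0,0,0],[0,0,0]]' --slide '[[0,0,0],[0,0,0],[0,0,0],[0,0,0],[0,0,0]]' --grip '[0,0,0,0,0]'

```text
time: 10.15
tool_pos: [0.6016, 0.0373, 0.0894]
tcp_rot: [-1.309, 1.035, -1.038]
wrist_force: [-3.4, 0.8, 11.8]
width: -0.0
```

Request:
jog_arm --turn '[[0,0,0],[0,0,0],[0,0,0],[0,0,0],[0,0,0]]' --slide '[[0,0,0],[0,-6,0],[0,-12,0],[0,-16,0],[0,-22,0]]' --grip '[0,0,0,0,0]'

```text
time: 10.65
tool_pos: [0.5998, 0.037, 0.1428]
tcp_rot: [-1.312, 1.038, -1.035]
wrist_force: [0.0, 0.1, -1.2]
width: -0.0
```

Request:
jog_arm --turn '[[0,0,0],[0,0,0],[0,0,0],[0,0,0],[0,0,0]]' --slide '[[30,0,0],[40,0,0],[14,5,0],[0,5,0],[0,0,0]]' --grip '[0,0,0,0,0]'

```text
time: 11.15
tool_pos: [0.6188, -0.0441, 0.1317]
tcp_rot: [-1.311, 1.04, -1.035]
wrist_force: [-0.6, -0.2, -0.1]
width: 0.0
```

Request:
jog_arm --turn '[[0,0,0],[0,0,0],[0,0,0]]' --slide '[[0,0,0],[0,0,0],[0,0,0]]' --grip '[0,0,0]'

```text
time: 11.45
tool_pos: [0.62, -0.0436, 0.1334]
tcp_rot: [-1.31, 1.036, -1.036]
wrist_force: [-0.7, -1.1, -0.2]
width: -0.001
```

```bash
python3 - <<'E'
from h import *
s=bot.read_state(); print(s['time'],s['tool_pos'],s['wrist_force'])
print(togo([.620,-.0449,.111],1,s))
E
```

```text
11.45 [ 0.62003088 -0.04360596  0.13342953] [-0.65584618 -1.09543815 -0.16420782]
(array([ 1.3, 22.4, -0.3]), array([-0.0001,  0.0011, -0.0001]), array([ 1.3, 22.4, -0.3]))
```

Request:
jog_arm --turn '[[0,0,0],[0,0,0],[0,0,0],[0,0,0],[0,0,0]]' --slide '[[1,12,0],[0,8,0],[0,3,0],[0,3,0],[0,3,0]]' --grip '[0,0,0,0,0]'

```text
time: 11.95
tool_pos: [0.6206, -0.0456, 0.1048]
tcp_rot: [-1.31, 1.036, -1.037]
wrist_force: [-1.1, 1.1, 6.8]
width: 0.002
```

Request:
jog_arm --turn '[[0,0,0],[0,0,0],[0,0,0]]' --slide '[[0,1,0],[0,0,0],[0,0,0]]' --grip '[0,0,0]'

```text
time: 12.25
tool_pos: [0.621, -0.0456, 0.1046]
tcp_rot: [-1.309, 1.036, -1.037]
wrist_force: [-2.6, 0.8, 6.9]
width: -0.002
```

Request:
jog_arm --turn '[[0,0,0],[0,0,0],[0,0,0],[0,0,0]]' --slide '[[0,3,0],[0,2.5,0],[0,0,0],[0,0,0]]' --grip '[0,0,0,0]'

```text
time: 12.65
tool_pos: [0.6215, -0.0456, 0.1002]
tcp_rot: [-1.308, 1.035, -1.038]
wrist_force: [-2.2, 0.8, 11.8]
width: 0.003
```

```bash
python3 - <<'E'
from h import *
for k in range(5):
    p=shot('side'); s=bot.read_state(); print(s['time'],s['tool_pos'],s['wrist_force'])
i=p['img'][140:260,230:390,::-1]; cv2.imwrite('pics/s4z.png',cv2.resize(i,None,fx=5,fy=5)[:600])
E
```

```text
12.7 [ 0.62152895 -0.04564866  0.10026639] [-2.75515782  1.13847585 11.6403469 ]
12.75 [ 0.62157516 -0.04564018  0.10033065] [-3.09208321 -0.03133323 10.98384873]
12.8 [ 0.62156025 -0.04563557  0.1003472 ] [-2.24905276  2.03495571 10.96905988]
12.85 [ 0.6215853  -0.04562314  0.10037531] [-3.47897022  1.19233513 11.696999  ]
12.9 [ 0.62156208 -0.0456258   0.10036442] [-2.85527842  0.15282314 10.69379855]
```

View pics/s4z.png

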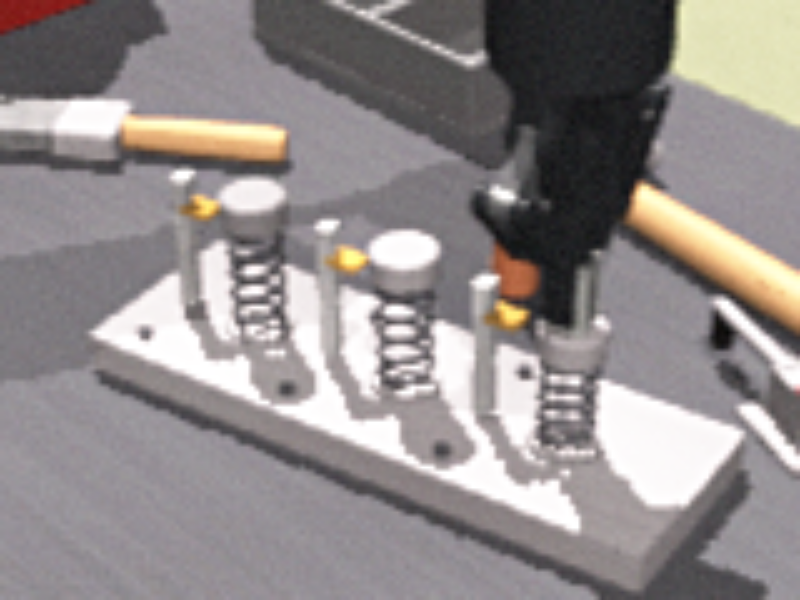

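The right cap is near (575,330) in the zoom with its top at about 0.083, so it is sound. The load averages about 11.2 N; I'll nudge it up a little and hold.

Request:
jog_arm --turn '[[0,0,0],[0,0,0],[0,0,0],[0,0,0],[0,0,0]]' --slide '[[0,0.8,0],[0,0,0],[0,0,0],[0,0,0],[0,0,0]]' --grip '[0,0,0,0,0]'

```text
time: 13.4
tool_pos: [0.6217, -0.0456, 0.0998]
tcp_rot: [-1.308, 1.035, -1.038]
wrist_force: [-3.4, 1.3, 11.0]
width: -0.004
```

Request:
jog_arm --turn '[[0,0,0],[0,0,0],[0,0,0],[0,0,0],[0,0,0]]' --slide '[[0,0,0],[0,0,0],[0,0,0],[0,0,0],[0,0,0]]' --grip '[0,0,0,0,0]'

```text
time: 13.9
tool_pos: [0.6216, -0.0457, 0.0997]
tcp_rot: [-1.308, 1.034, -1.038]
wrist_force: [-3.3, 0.8, 11.6]
width: -0.001
```

Request:
jog_arm --turn '[[0,0,0],[0,0,0],[0,0,0],[0,0,0],[0,0,0]]' --slide '[[0,-6,0],[0,-12,0],[0,-20,0],[0,-30,0],[0,-30,0]]' --grip '[0,0,0,0,0]'

```text
time: 14.4
tool_pos: [0.6196, -0.0456, 0.1952]
tcp_rot: [-1.311, 1.038, -1.036]
wrist_force: [0.9, 0.1, 0.5]
width: 0.003
```

Request:
jog_arm --turn '[[0,0,0],[0,0,0],[0,0,0],[0,0,0],[0,0,0]]' --slide '[[-30,0,0],[-40,0,0],[-15,0,0],[0,0,0],[0,0,0]]' --grip '[100,100,100,100,100]'

```text
time: 14.9
tool_pos: [0.6007, 0.0369, 0.1948]
tcp_rot: [-1.311, 1.036, -1.036]
wrist_force: [0.4, 0.2, -0.5]
width: 0.843
```

Request:
jog_arm --turn '[[0,0,0],[0,0,0],[0,0,0]]' --slide '[[0,0,0],[0,0,0],[0,0,0]]' --grip '[100,100,100]'

```text
time: 15.2
tool_pos: [0.6009, 0.0363, 0.1949]
tcp_rot: [-1.31, 1.038, -1.037]
wrist_force: [0.2, 0.1, 0.4]
width: 1.001
```

```bash
python3 - <<'E'
from h import *
s=bot.read_state(); print(s['time'],s['tool_pos'],s['wrist_force'],s['width'])
print(togo([.6008,.0377,.088],1,s)); shot('side','s5'); shot('wrist','w5')
E
```

```text
15.2 [0.60093617 0.03627001 0.19485116] [0.22136377 0.0568473  0.40380758] 1.0010493728487135
(array([ -1.4, 106.9,   0.2]), array([ 0.0002, -0.0013,  0.0001]), array([ -1.4, 106.9,   0.2]))
```

View pics/w5.png

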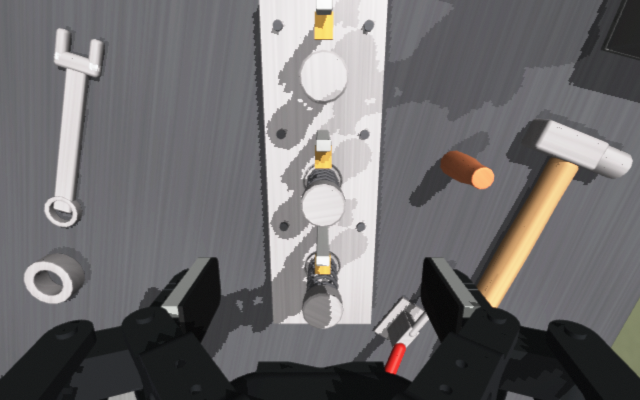

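Request:
jog_arm --turn '[[0,0,0],[0,0,0],[0,0,0],[0,0,0],[0,0,0]]' --slide '[[-1,30,0],[0,30,0],[0,25,0],[0,15,0],[0,0,0]]' --grip '[70,70,70,70,70]'

```text
time: 15.8
tool_pos: [0.5985, 0.0379, 0.0923]
tcp_rot: [-1.313, 1.041, -1.034]
wrist_force: [-1.0, -0.7, -0.1]
width: 0.701
```

Request:
jog_arm --turn '[[0,0,0],[0,0,0],[0,0,0]]' --slide '[[0,8,0],[0,4,0],[0,0,0]]' --grip '[70,70,70]'

```text
time: 16.1
tool_pos: [0.6009, 0.0381, 0.0834]
tcp_rot: [-1.31, 1.036, -1.037]
wrist_force: [-0.0, -0.3, 0.0]
width: 0.698
```

```bash
python3 - <<'E'
from h import *
s=bot.read_state(); print(s['time'],s['tool_pos'],s['wrist_force'],s['width'])
print(togo([.6008,.0377,.083],1,s)); p=shot('wrist','w6'); print(proj(p,[.6008,.0377,.094]))
p=shot('side'); i=p['img'][140:260,230:390,::-1]; cv2.imwrite('pics/s6z.png',cv2.resize(i,None,fx=5,fy=5)[:600])
E
```

```text
16.1 [0.60089008 0.03814425 0.08342524] [-0.035041   -0.26118367  0.00075255] 0.6981755783016281
(array([ 0.4,  0.4, -0.2]), array([-0.0007, -0.0001,  0.0001]), array([ 0.4,  0.4, -0.2]))
[321.13039852 297.58013101]
```

View pics/w6.png

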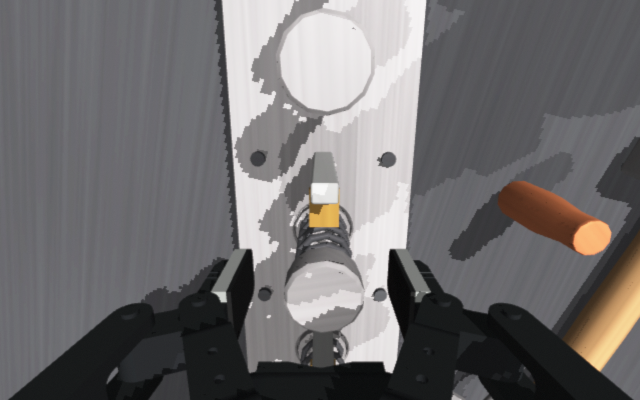

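View pics/s6z.png

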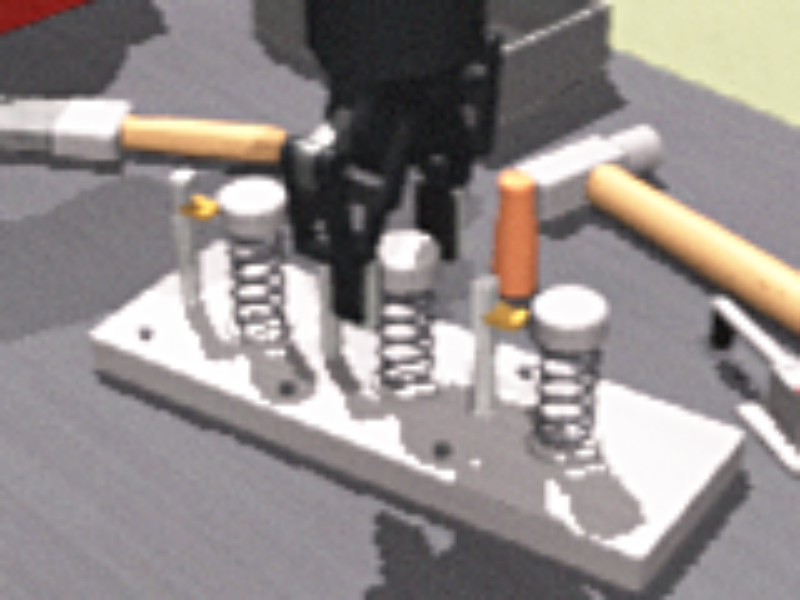

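The middle cap at (324,297) is centred between the pads at (235,290) and (405,290), and the projection agrees. Closing.

Request:
jog_arm --turn '[[0,0,0],[0,0,0],[0,0,0],[0,0,0],[0,0,0]]' --slide '[[0,0,0],[0,0,0],[0,0,0],[0,0,0],[0,0,0]]' --grip '[0,0,0,0,0]' --newtons 40

```text
time: 16.7
tool_pos: [0.601, 0.0382, 0.0833]
tcp_rot: [-1.309, 1.036, -1.037]
wrist_force: [0.6, 0.6, 1.4]
width: 0.357
```

Request:
jog_arm --turn '[[0,0,0],[0,0,0],[0,0,0],[0,0,0],[0,0,0]]' --slide '[[0,0,0],[0,0,0],[0,0,0],[0,-4,0],[0,-6,0]]' --grip '[0,0,0,0,0]'

```text
time: 17.2
tool_pos: [0.5995, 0.0381, 0.0924]
tcp_rot: [-1.312, 1.038, -1.035]
wrist_force: [-0.4, 0.3, -1.9]
width: 0.355
```

Request:
jog_arm --turn '[[0,0,0],[0,0,0],[0,0,0],[0,0,0],[0,0,0]]' --slide '[[0,-15,0],[0,-30,0],[0,-40,0],[0,-30,0],[0,0,0]]' --grip '[0,0,0,0,0]'

```text
time: 17.7
tool_pos: [0.6041, 0.0382, 0.2154]
tcp_rot: [-1.303, 1.028, -1.043]
wrist_force: [1.1, -0.5, -0.9]
width: 0.358
```

```bash
python3 - <<'E'
from h import *
s=bot.read_state(); print(s['time'],s['q'].round(2),s['tool_pos'],s['wrist_force'],s['width'])
print(togo([.4759,-.2911,.21],1,s)); shot('wrist','w7'); shot('side','s7')
E
```

```text
17.7 [ 0.02  0.15  1.8  -0.    1.18 -0.21] [0.60408711 0.03821022 0.2154424 ] [ 1.11284253 -0.50322238 -0.88379886] 0.35835790137148726
(array([ 291. ,    3.9, -200.5]), array([-0.011 , -0.0001,  0.0024]), array([ 291. ,    5.4, -200.5]))
```

View pics/s7.png

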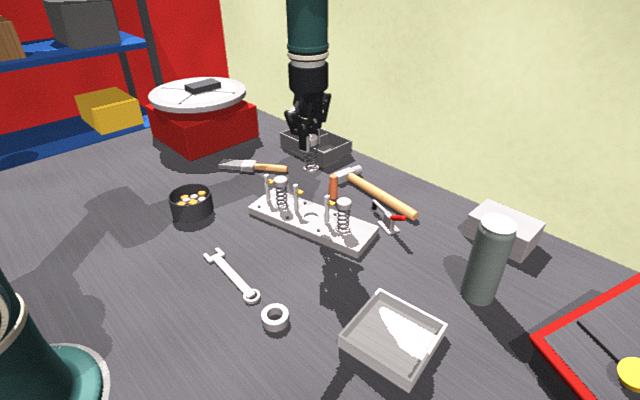

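View pics/w7.png

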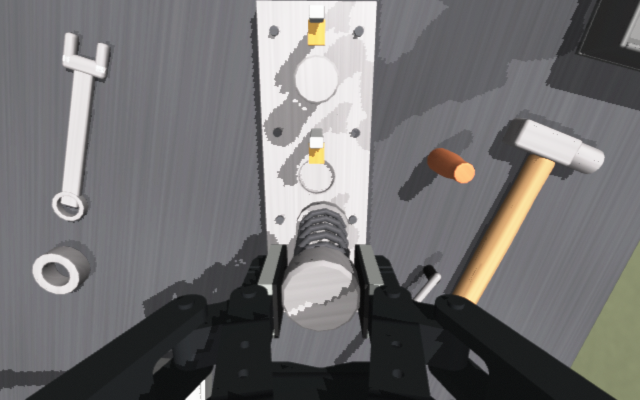

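Request:
jog_arm --turn '[[0,0,0],[0,0,0],[0,0,0],[0,0,0],[0,0,0]]' --slide '[[15,0,-10],[30,0,-20],[36,0,-25],[36,0,-25],[36,0,-25]]' --grip '[0,0,0,0,0]'

```text
time: 18.3
tool_pos: [0.5306, -0.1365, 0.2056]
tcp_rot: [-1.313, 1.04, -1.033]
wrist_force: [-0.0, 0.1, -1.5]
width: 0.353
```

Request:
jog_arm --turn '[[0,0,0],[0,0,0],[0,0,0],[0,0,0],[0,0,0]]' --slide '[[36,0,-25],[36,0,-25],[36,0,-25],[20,0,-14],[10,0,-6]]' --grip '[0,0,0,0,0]'

```text
time: 18.8
tool_pos: [0.4697, -0.2928, 0.2058]
tcp_rot: [-1.31, 1.043, -1.036]
wrist_force: [0.7, 1.4, -1.3]
width: 0.36
```

Request:
jog_arm --turn '[[0,0,0],[0,0,0],[0,0,0],[0,0,0],[0,0,0]]' --slide '[[0,30,0],[0,30,0],[0,20,0],[0,0,0],[0,0,0]]' --grip '[0,0,0,0,0]'

```text
time: 19.3
tool_pos: [0.4721, -0.2902, 0.1271]
tcp_rot: [-1.31, 1.039, -1.034]
wrist_force: [0.1, -0.2, -0.1]
width: 0.361
```

```bash
python3 - <<'E'
from h import *
s=bot.read_state(); print(s['time'],s['q'].round(2),s['tool_pos'],s['wrist_force'],s['width'])
print(togo([.4759,-.2911,.073],1,s)); shot('side','s8')
E
```

```text
19.3 [-0.6   0.15  1.98  0.    1.02 -0.83] [ 0.4721146  -0.29022577  0.12710005] [ 0.09073579 -0.17136748 -0.07817989] 0.3605360069035063
(array([ 1.8, 54.1,  3.6]), array([ 0.0018,  0.0004, -0.0021]), array([ 1.7, 54.1,  3.5]))
```

View pics/s8.png

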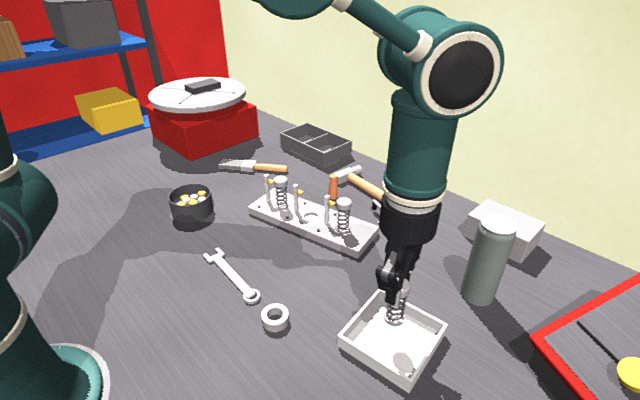

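The spring hangs upright over the tray at (395,310). Lowering.

Request:
jog_arm --turn '[[0,0,0],[0,0,0],[0,0,0],[0,0,0],[0,0,0]]' --slide '[[2,20,4],[0,15,0],[0,10,0],[0,5,0],[0,0,0]]' --grip '[0,0,0,0,0]'

```text
time: 19.85
tool_pos: [0.4765, -0.2916, 0.0773]
tcp_rot: [-1.31, 1.038, -1.035]
wrist_force: [0.4, -0.4, -1.9]
width: 0.354
```

Request:
jog_arm --turn '[[0,0,0],[0,0,0],[0,0,0],[0,0,0]]' --slide '[[0,2,0],[0,2,0],[0,0,0],[0,0,0]]' --grip '[0,0,0,0]'

```text
time: 20.25
tool_pos: [0.4776, -0.2924, 0.0746]
tcp_rot: [-1.31, 1.036, -1.038]
wrist_force: [0.6, -0.7, -0.1]
width: 0.359
```

```bash
python3 - <<'E'
from h import *
s=bot.read_state(); print(s['time'],s['tool_pos'],s['wrist_force'],s['width'])
p=shot('side'); i=p['img'][240:400,300:500,::-1]; cv2.imwrite('pics/s9z.png',cv2.resize(i,None,fx=3.75,fy=3.75))
E
```

```text
20.25 [ 0.47758252 -0.29237763  0.07456909] [ 0.56265784 -0.67712028 -0.11502926] 0.3586988961861553
```

View pics/s9z.png

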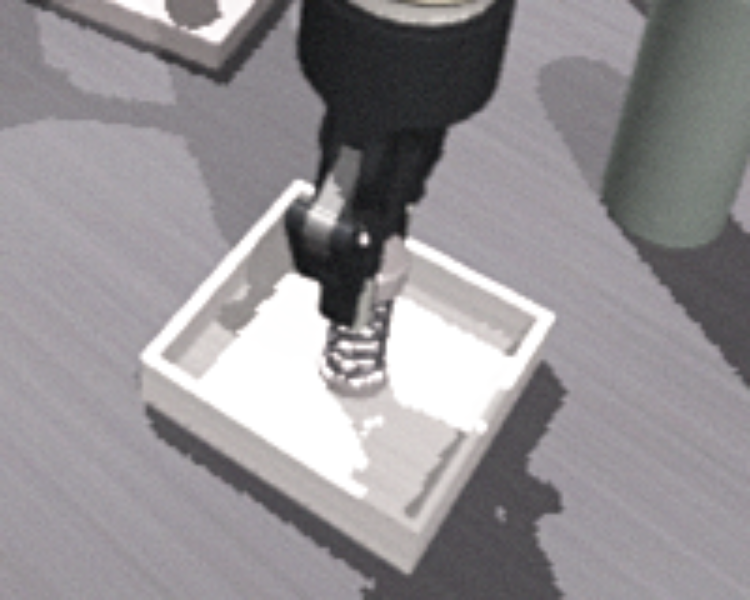

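Request:
jog_arm --turn '[[0,0,0],[0,0,0],[0,0,0],[0,0,0]]' --slide '[[0,1.5,0],[0,1,0],[0,0,0],[0,0,0]]' --grip '[0,0,0,0]'

```text
time: 20.7
tool_pos: [0.4775, -0.2923, 0.0718]
tcp_rot: [-1.31, 1.036, -1.037]
wrist_force: [0.6, -0.4, 1.9]
width: 0.356
```

```bash
python3 - <<'E'
from h import *
F=[]
for k in range(6):
    shot('side'); s=bot.read_state(); F.append(s['wrist_force'])
print(np.mean(F,0),s['tool_pos'])
E
```

```text
[ 1.47563694 -0.24277759  1.43330708] [ 0.4774532  -0.29218625  0.07171557]
```

The force has gone from about -1.2 N (hanging) to +1.4 N, so it is standing. Releasing.

Request:
jog_arm --turn '[[0,0,0],[0,0,0],[0,0,0],[0,0,0],[0,0,0]]' --slide '[[0,0,0],[0,0,0],[0,0,0],[0,0,0],[0,0,0]]' --grip '[38,42,50,65,75]'

```text
time: 21.5
tool_pos: [0.4768, -0.2919, 0.0713]
tcp_rot: [-1.31, 1.037, -1.036]
wrist_force: [-0.7, 0.3, -0.0]
width: 0.746
```

Request:
jog_arm --turn '[[0,0,0],[0,0,0],[0,0,0],[0,0,0],[0,0,0]]' --slide '[[0,0,0],[0,0,0],[0,-5,0],[0,-10,0],[0,-20,0]]' --grip '[75,75,75,75,75]'

```text
time: 22.0
tool_pos: [0.4761, -0.2914, 0.106]
tcp_rot: [-1.31, 1.039, -1.034]
wrist_force: [0.1, -0.4, -0.4]
width: 0.75
```

Request:
jog_arm --turn '[[0,0,0],[0,0,0],[0,0,0],[0,0,0],[0,0,0]]' --slide '[[0,-30,0],[0,-40,0],[0,-40,0],[0,-30,0],[0,0,0]]' --grip '[75,75,75,75,75]'

```text
time: 22.5
tool_pos: [0.4801, -0.2941, 0.2541]
tcp_rot: [-1.309, 1.026, -1.047]
wrist_force: [-0.0, -0.4, -0.3]
width: 0.751
```

```bash
python3 - <<'E'
from h import *
s=bot.read_state(); print(s['time'],s['tool_pos'],s['wrist_force'],s['width'])
shot('side','s10'); shot('wrist','w10')
p=shot('top','t10')
E
```

```text
22.5 [ 0.48014356 -0.29408864  0.25411575] [-0.00922367 -0.36616103 -0.26488349] 0.7509790753607178
```

View pics/s10.png

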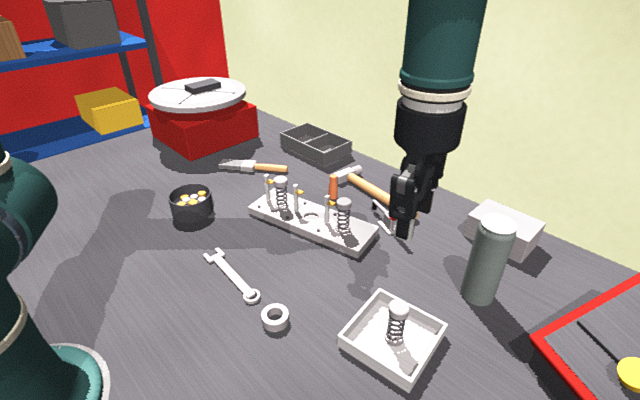

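View pics/w10.png

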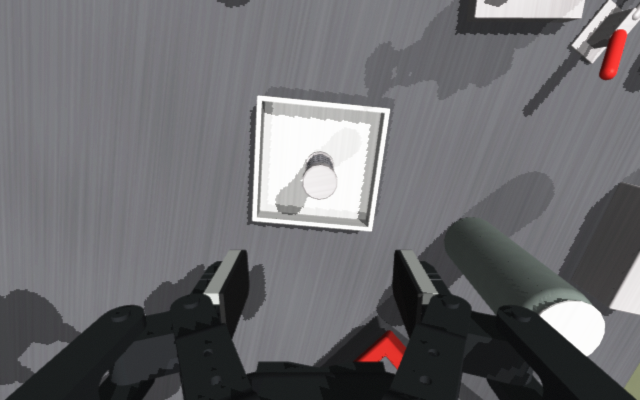

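View pics/t10.png

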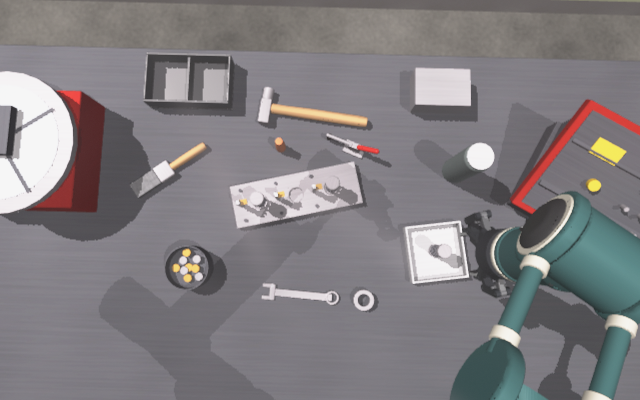

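The weak spring stands upright near the middle of the tray: side (397,320), wrist (320,180), top (444,251). The two sound springs are in their pockets and everything else looks unmoved. Handing in.

Request:
jog_arm --turn '[[0,0,0],[0,0,0],[0,0,0],[0,0,0],[0,0,0]]' --slide '[[0,0,0],[0,0,0],[0,0,0],[0,0,0],[0,0,0]]' --grip '[75,75,75,75,75]'

```text
time: 23.15
tool_pos: [0.4771, -0.292, 0.2461]
tcp_rot: [-1.31, 1.037, -1.036]
wrist_force: [0.2, -0.0, -0.2]
width: 0.749
```

```bash
python3 -c "
from h import *
print(bot.finish_job())"
```

```text
the job is handed in; nothing more can be done
None
```

The middle spring is the weak one. It now stands upright and released near the middle of the reject tray, and I handed the job in at about 23 s.

I pressed the springs left, middle, right, holding each for about a second. The highest single reading was 12.8 N, well under the 20 N limit. Cap heights come from the tool height; the pointer is at 78 mm.

| Spring | Average load | Cap top under load | Result |
|---|---|---|---|
| Left | about 11.8 N | about 83 mm | sound |
| Middle | about 12.1 N | about 72 mm | weak |
| Right | about 11.3 N | about 83 mm | sound |

- **Side load:** while pressing, the wrist also felt 2–3.7 N of sideways force, so the presses were not perfectly straight down.
- **Last checks:** the side, wrist and top pictures show the weak spring upright in the tray. The two sound springs are in their pockets and nothing else looks moved. The gripper was clear of everything when I handed in.
- **Failed or disagreeing checks:** none of the final ones. At the start, the networks' pocket and pointer detections were unusable because they all landed on the plate. I took positions from the top camera's depth picture instead.

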